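Click a full spool onto the wire dispenser

ROBOT

A 7-joint arm with a two-finger parallel gripper is mounted at the origin on a cart in front of the work surface, level with it; the furniture and walls round the work are solid. World frame = base frame: x ahead of the robot, y to its left, z up, the work surface at z = 0. Lengths are in m, angles in rad, forces in N, time in s.
With the tool pointing down it reaches from about 0.425 to 0.925 m from the base axis. Payload 6.8 kg.
Tool frame: the origin (TCP) lies at the very end of the fingers, on their centre line; the grasp point (between the pads) lies 19 mm behind it; z points along the fingers, y is the line along which they close (so a half turn about z gives the same grasp; the last joint's range is limited). The gripper opens to 85 mm and grips with 20 to 120 N. Pads are 22 mm wide; open, the fingers measure 114 mm over their backs; the gripper's body (76 mm by 85 mm) begins 54 mm behind the grasp point. The pads swing forward as they close: fully open they stand 13 mm farther back than shut.
Start: joints at [1.02, 0.477, 0.022, 1.555, -0.011, 1.109, -0.083], TCP at [0.289, -0.61, 0.231] pointing down, gripper open.
Joint ranges: [-2.96, 2.96], [-0.34, 2.1], [-1.41, 1.46], [0.24, 2.44], [-1.37, 4.51], [0.17, 1.92], [-2.96, 2.96]. Speed limits (rad/s): [2.39, 2.39, 3.14, 3.14, 3.14, 3.14, 3.14].

INTERFACE

Orientations are given as a unit quaternion [w, x, y, z].
In Python, from station import bot gives the robot as it stands. The module is installed in compiled form; this text tells all that it offers.
- The arm moves only by the shell command python3 -m jog 'ROWS' [OPENING] [FORCE]. ROWS is JSON, a list of rows, each a list of 4 numbers: the shift along the tool's x, y, z in cm, then the turn about the tool's z in rad. In form: [[x, y, z, spin], ...]. A call has 1 to 20 rows; each row is the pose to reach, as a shift and turn from the pose commanded when the call began, along the tool's axes at that moment; what a row does not reach only later rows make up. A row lasts 1/12 s, in which the tool goes at most 41.7 mm and 7.16 degrees, less where a joint would pass 70% of its speed; a pose out of reach is approached as far as the arm can. A call with a gripper value outside its range is refused whole. OPENING is the closure, from -1 (fully open) to 1 (shut), set as the call begins (- or left out, the last holds). The fingers move at their own pace and stop on an object; FORCE is the grip in N (left out, the last holds). Time passes only in rows, so rows that repeat a pose let the fingers close. It gives the time, the measured TCP pose, the force, the opening and the grip force at its end, in the units of the state.
- bot.get_obs(): the state, without advancing time (a new reading comes with each control period).
- bot.read_camera(name): name is "scene" or "top" or "wrist"; returns a dict with "pixels" (480x640x3 uint8, red, green, blue), "depth" (480x640 float32, m along the optical axis (not along the pixel's ray), 0 where there is no reading), "fovy" (degrees; the focal length in pixels is half the picture's height over the tangent of half this angle, whatever the lens; pixels are square), "cx", "cy" (the principal point, pixels), "pose" (4x4, takes a point from camera to world coordinates). Camera axes: x right, y down, z forward; pixel columns grow to the right and rows downward; lengths in m; the calibration is good to about 2 mm. A picture is of the moment at which its call begins.
- bot.hand_in(): hands the job in; it is judged then, once.
The state is a dict: "t": time; "q": joint angles; "joint_vel": joint speeds; "joint_torque": joint torques, N m; "eef_pos": TCP position; "tool_rot": TCP orientation; "contact_force": force on the tool from outside, world axes, zero at the start; "torque": the same for the moment, N m; "gripper_width": opening from 0.0 (shut) to 1.0 (fully open); "grasp_force": force on a finger pad.
Only numpy, scipy, OpenCV 4.12 (cv2) and the standard library are available. Lean on these libraries where they do the work, as an engineer would, in place of code of your own. Each camera call takes 0.05 s, during which the arm holds its last target. There are 200 camera calls.

TASK

The dispenser for clay-cutting wire has run out: slide the full wire spool up off its post on the storage stand and press it, upright, down over the dispenser's hub until the three sprung catches snap out over its top rim and it sits fully home on the hub. Then keep hold of the spool and keep pressing it firmly down: the job finishes with the gripper still holding and pressing it, not letting go. Leave the empty spool on its post and the tools and tile lying round about alone.

Things in the scene. Friction and masses are not known exactly. Their poses are not given: they have to be found in the camera images.
- full_spool: full spool: white, 56 mm in diameter, 36 mm high, wound with brass-coloured wire nearly to the flanges' edge; 0.14 to 0.28 kg; upright on either post of the stand. Origin: centre of its underside, z up. Bore 32 mm, narrowed to 26 mm by a lip 3 mm thick at the top, over which the hub's catches snap. Grip across the flanges from above, pads reaching to about 3 mm above its underside.
- empty_spool: empty spool: the same white spool, 56 mm in diameter, 36 mm high, but bare, only a 37 mm core between its flanges. It stands on the other post and stays there. Origin: centre of its underside, z up.
- stand: storage stand, fixed: wooden board 78 x 178 x 12 mm with two upright steel posts 18 mm in diameter at y = -50 and y = +50 mm of its frame, tops 74 mm above the table. The spools rest on bosses, undersides 18 mm above the table; a spool is clear of its post once its underside is over 74 mm above the table. Origin: centre of the board's underside, z up.
- dispenser: wire dispenser, fixed: plywood base 155 x 96 x 12 mm on the table with the hub on it and, toward its -x end, a steel guide eye (78 mm from the hub's axis, 43 mm high) and a small cut-off blade. Origin: on the hub's axis, at the base's underside, z up.
- hub_seat (a point): the spool's seat on the hub: on the hub's upright axis, 18 mm above the table. The spool is home when the centre of its underside is here. The aluminium hub turns freely about this axis. Above the seat: a collar 30 mm in diameter, 5 mm high, then a 3 mm cone, then a post 23 mm in diameter.
- hub_tip (a point): top of the hub's conical nose (12 mm in diameter here, 23 mm at its foot, 7 mm lower), on the hub's axis, 55 mm above the seat, 73 mm above the table. The spool goes on over it.
- catch0 (a joint): one of three sprung catches round the hub, 120 deg apart: 0 m = out (rest), to 0.0034 = pushed in. Undersides 37 mm above the seat, tips 15.2 mm from the axis, ramps above. The lip meets the ramps with the spool's underside about 10 mm above the seat; the push needed peaks at 12 to 19 N about 6 mm above it, then drops, and 1 mm above it the catches spring out over the lip.
- catch1 (a joint): one of three sprung catches round the hub, 120 deg apart: 0 m = out (rest), to 0.0034 = pushed in. Undersides 37 mm above the seat, tips 15.2 mm from the axis, ramps above. The lip meets the ramps with the spool's underside about 10 mm above the seat; the push needed peaks at 12 to 19 N about 6 mm above it, then drops, and 1 mm above it the catches spring out over the lip.
- catch2 (a joint): one of three sprung catches round the hub, 120 deg apart: 0 m = out (rest), to 0.0034 = pushed in. Undersides 37 mm above the seat, tips 15.2 mm from the axis, ramps above. The lip meets the ramps with the spool's underside about 10 mm above the seat; the push needed peaks at 12 to 19 N about 6 mm above it, then drops, and 1 mm above it the catches spring out over the lip.
- clay_cutter: bystander: round sheet-metal clay cutter, 62 mm across and 30 mm high; leave alone. Origin: centre of its underside.
- needle_tool: bystander: needle tool with a slim red handle, 160 mm long, lying down; leave alone. Origin: centre of its underside.
- rib: bystander: red kidney-shaped rib, 103 x 64 x 8 mm, lying flat; leave alone. Origin: centre of its underside.
- glaze_tile: bystander: flat brown glazed test tile, 70 x 40 x 8 mm; leave alone. Origin: centre of its underside.
Mind the look-alikes: they are no part of the job. Leave any blue or red look-alike of the full_spool alone.

How it is judged:
On the way, in this order (a step that is already met when the one before it is completed fails the run):
1. the full spool has been slid up off its post and is held clear above it (z of full_spool in the frame of stand above 0.076 m and contact force between the fingers and full_spool above 0.5 N), for 0.1 s.
2. the spool is home on the hub and all three catches have sprung out over its lip (horizontal distance between full_spool and hub_seat below 0.0025 m and z of full_spool in the frame of hub_seat between -0.003 and 0.002 m and angle between full_spool's own z axis and vertical below 0.05 rad and value of joint each of catch0, catch1, catch2 below 0.0008 m), for 0.1 s.
At the end, for the whole second after the job is handed in: the spool is within 2.5 mm of the hub's axis and 2 mm of its seat, upright (0.05 rad), all three catches out (within 0.8 mm); the fingers hold it (over 3 N) and it is pressed onto the dispenser with over 6 N; the empty spool stands upright on its post (all of step 2 and contact force between full_spool and dispenser above 6 N and contact force between the fingers and full_spool above 3 N and horizontal distance between empty_spool and stand below 0.058 m and z of empty_spool in the frame of stand below 0.025 m and angle between empty_spool's own z axis and vertical below 0.1 rad); the arm keeps its last pose, push and grip.
It fails at once if the empty spool is lifted or pushed off its place (distance of empty_spool from where it was at the start of the episode above 0.02 m).
It fails at once if bystander disturbed: clay_cutter (distance of clay_cutter from where it was at the start of the episode above 0.03 m).
It fails at once if bystander disturbed: needle_tool (distance of needle_tool from where it was at the start of the episode above 0.03 m).
It fails at once if bystander disturbed: rib (distance of rib from where it was at the start of the episode above 0.03 m).
It fails at once if bystander disturbed: glaze_tile (distance of glaze_tile from where it was at the start of the episode above 0.03 m).
It also fails if it takes over 42 s, if anything falls off the work surface, if the arm or the gripper's body presses on something with over 40 N, if the wrist force passes 120 N, or if a joint passes its speed limit or range.

## Working session

There is one attempt and no reset: what is moved stays moved. The work goes in short steps, Python scripts to look and compute and a shell command to move; the robot and the scene stay as the last step left them, time stands still between calls to the robot, and variables do not carry over. Pictures are saved under pics/ and viewed, at most 10 in all, crops included, and the job is handed in when it is done.

```bash
mkdir -p pics
cat > h.py <<'E'
import numpy as np, cv2
from station import bot
def cam(n):
    c=bot.read_camera(n); c['f']=240/np.tan(np.radians(c['fovy'])/2); return c
def save(c,name): cv2.imwrite('pics/'+name,cv2.cvtColor(c['pixels'],cv2.COLOR_RGB2BGR))
def cloud(c):
    v,u=np.mgrid[:480,:640]; d=c['depth']
    P=np.stack([(u-c['cx'])*d/c['f'],(v-c['cy'])*d/c['f'],d],-1)
    return P@c['pose'][:3,:3].T+c['pose'][:3,3]
def ray(c,u,v,z):
    d=c['pose'][:3,:3]@np.array([(u-c['cx'])/c['f'],(v-c['cy'])/c['f'],1]); o=c['pose'][:3,3]
    return o+d*(z-o[2])/d[2]
E
python3 - <<'E'
from h import *
for n in('top','scene'):
    c=cam(n); save(c,n+'0.png'); np.savez(n+'0.npz',**c); print(n,c['pose'].round(3).tolist(),c['fovy'])
s=bot.get_obs(); print({k:np.round(v,3).tolist() for k,v in s.items()})
E
```

```text
top [[0.008, -0.998, 0.064, 0.431], [-1.0, -0.01, -0.026, -0.284], [0.027, -0.064, -0.998, 1.022], [0.0, 0.0, 0.0, 1.0]] 53.87746709806033
scene [[0.761, -0.329, 0.559, -0.11], [-0.649, -0.402, 0.646, -1.045], [0.012, -0.855, -0.519, 0.671], [0.0, 0.0, 0.0, 1.0]] 57.364915134589864
{'t': 0.1, 'q': [1.02, 0.478, 0.022, 1.556, -0.012, 1.109, -0.083], 'joint_vel': [-0.0, -0.003, -0.001, -0.003, -0.002, 0.001, 0.002], 'joint_torque': [0.005, -59.775, 1.615, -28.195, 0.013, 0.005, -0.0], 'eef_pos': [0.289, -0.609, 0.23], 'tool_rot': [-0.001, 0.976, 0.22, -0.0], 'contact_force': [-0.63, 0.76, -0.547], 'torque': [-0.008, 0.013, 0.009], 'grasp_force': 0.0, 'gripper_width': 1.004}
```

View pics/top0.png

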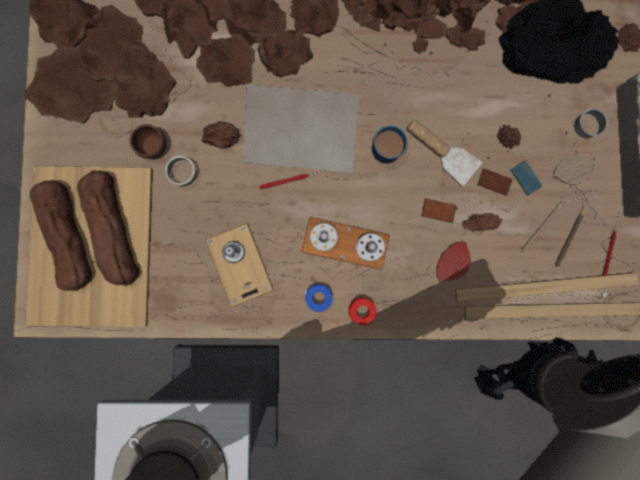

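View pics/scene0.png

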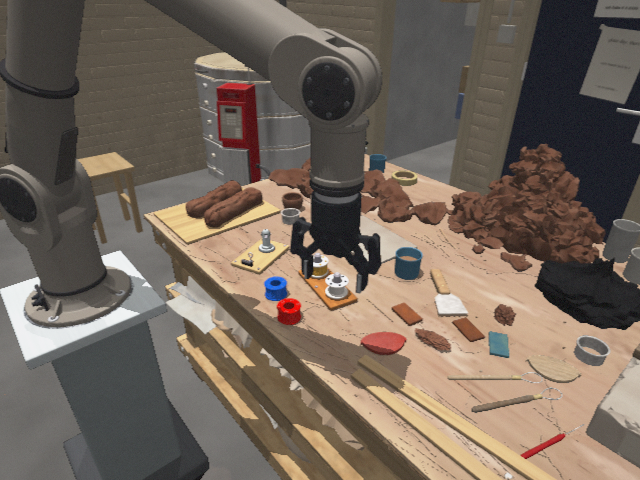

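The top view shows the hub at about (233,251), spools at (323,236) and (371,246), and blue and red decoys at (319,297) and (363,310). In the scene view the left spool, at (318,265), looks brass-wound, so it should be the full one. Next I'll measure them.

Run:
```python
from h import *
T=dict(np.load('top0.npz')); S=dict(np.load('scene0.npz'))
P=cloud(T); hsv=cv2.cvtColor(T['pixels'],cv2.COLOR_RGB2HSV)
for n,(u,v),lo,hi in(('A',(323,236),.048,.062),('B',(371,246),.048,.062),('posts A',(323,236),.066,.085),('postB',(371,246),.066,.085),('hubtop',(233,251),.066,.085),('hubmid',(233,251),.045,.085),('base',(240,262),.004,.025)):
    r=45 if n=='base' else 22
    m=np.zeros((480,640),np.uint8); m[v-r:v+r,u-r:u+r]=1
    m&=((P[...,2]>lo)&(P[...,2]<hi)).astype(np.uint8)
    p=P[m>0]
    if len(p)==0: print(n,0); continue
    c,rr=cv2.minEnclosingCircle(p[:,:2].astype(np.float32))
    print(n,len(p),'mean',p.mean(0).round(4),'circ',np.round(c,4),round(rr,4),'rect',cv2.minAreaRect(p[:,:2].astype(np.float32)))
# white flange masks
w=((hsv[...,2]>120)&(hsv[...,1]<60)).astype(np.uint8)
for n,(u,v) in(('A',(323,236)),('B',(371,246))):
    m=np.zeros_like(w); m[v-22:v+22,u-22:u+22]=w[v-22:v+22,u-22:u+22]
    k,l,st,ce=cv2.connectedComponentsWithStats(m); i=1+st[1:,4].argmax()
    cs=cv2.convexHull(np.argwhere(l==i)[:,::-1].astype(np.int32)); e=cv2.fitEllipse(cs); print(n,e,ray(T,*e[0],.054).round(4))
# colours in scene
a=S['pixels'][235:320,290:370]; b=T['pixels'][190:320,200:400]
out=np.hstack([cv2.resize(a,None,fx=4.7,fy=4.7,interpolation=2)[:390],cv2.resize(b,None,fx=2,fy=2)[:0].reshape(0,0,3) if 0 else cv2.resize(b,(420,390),interpolation=2)])
cv2.imwrite('pics/crop.png',out[...,::-1])
```

```text
A 455 mean [ 0.5016 -0.3126  0.0524] circ [ 0.5016 -0.3127] 0.028 rect ((0.5023325681686401, -0.3125782012939453), (0.053912755101919174, 0.05371569097042084), 0.5120612978935242)
B 457 mean [ 0.4809 -0.4103  0.0526] circ [ 0.4814 -0.4106] 0.0282 rect ((0.48071467876434326, -0.4098209738731384), (0.05396145582199097, 0.05419602617621422), 0.7899743914604187)
posts A 58 mean [ 0.5012 -0.3129  0.0712] circ [ 0.5014 -0.3125] 0.0089 rect ((0.501088559627533, -0.3129999339580536), (0.01580994203686714, 0.01603376492857933), 45.27260208129883)
postB 56 mean [ 0.4811 -0.4104  0.0708] circ [ 0.4814 -0.4106] 0.0087 rect ((0.48169001936912537, -0.4103541076183319), (0.014808603562414646, 0.01658613793551922), 87.93928527832031)
hubtop 80 mean [ 0.4701 -0.1233  0.0699] circ [ 0.4702 -0.123 ] 0.0111 rect ((0.4710204303264618, -0.12281288951635361), (0.02023322880268097, 0.02000347524881363), 1.0624455213546753)
hubmid 141 mean [ 0.4699 -0.1241  0.0658] circ [ 0.4694 -0.1229] 0.0151 rect ((0.4711713194847107, -0.12483061105012894), (0.026951923966407776, 0.0255855955183506), 76.82344055175781)
base 3110 mean [ 0.441  -0.1351  0.011 ] circ [ 0.4472 -0.1371] 0.0991 rect ((0.44547200202941895, -0.1308494657278061), (0.1851409375667572, 0.17127376794815063), 63.1505126953125)
A ((323.3493347167969, 236.26220703125), (27.259065628051758, 27.627161026000977), 7.752988338470459) [ 0.5016 -0.3132  0.054 ]
B ((370.0368957519531, 246.68653869628906), (27.17430305480957, 28.700637817382812), 66.49441528320312) [ 0.4811 -0.4095  0.054 ]
```

View pics/crop.png

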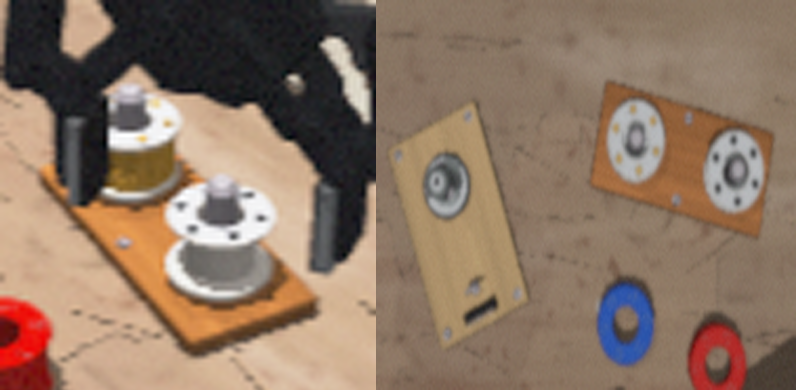

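```bash
cat >> h.py <<'E'
from scipy.spatial.transform import Rotation as R
def to(x,y,z,pos=None):
    s=bot.get_obs(); w=s['tool_rot']; r=R.from_quat([w[1],w[2],w[3],w[0]])
    p=np.array(s['eef_pos']) if pos is None else np.array(pos)
    print('t',round(s['t'],2),'tcp',p.round(4),'tilt',np.degrees(np.arccos(-r.as_matrix()[2,2])).round(2),'go cm',(100*r.inv().apply(np.array([x,y,z])-p)).round(2))
E
python3 -c "
from h import *
to(.5016,-.3128,.2)
print(bot.get_obs()['q'])"
```

```text
t 0.1 tcp [ 0.289  -0.6094  0.2304] tilt 0.09 go cm [ 31.92 -17.69   3.07]
[ 1.01988387  0.47770933  0.0223589   1.55635478 -0.01150978  1.10930521
 -0.08308671]
```

```bash
python3 -m jog '[[4,-2.2,0,0],[8,-4.4,0,0],[12,-6.6,0,0],[16,-8.8,0,0],[20,-11,0,0],[24,-13.2,0.5,0],[28,-15.4,1.5,0],[31.9,-17.7,3,0],[31.9,-17.7,3,0],[31.9,-17.7,3,0],[31.9,-17.7,3,0],[31.9,-17.7,3,0]]' -1
python3 - <<'E'
from h import *
to(.5016,-.3128,.2)
c=cam('wrist'); save(c,'w1.png'); P=cloud(c)
for n,(x,y) in(('A',(.5016,-.3128)),('B',(.4812,-.4105)),('hub',(.47,-.1235))):
  for lo,hi in((.045,.062),(.066,.085)):
    m=(np.hypot(P[...,0]-x,P[...,1]-y)<.04)&(P[...,2]>lo)&(P[...,2]<hi); p=P[m]
    if len(p)>20: q,r=cv2.minEnclosingCircle(p[:,:2].astype(np.float32)); print(n,len(p),p.mean(0).round(4),np.round(q,4),round(r,4))
E
```

```text
t: 1.1
eef_pos: [0.5011, -0.3138, 0.201]
tool_rot: [0.0, 0.976, 0.22, -0.0]
contact_force: [-0.2, -0.0, -0.9]
gripper_width: 1.001
grasp_force: 0.0
t 1.1 tcp [ 0.5011 -0.3138  0.201 ] tilt 0.05 go cm [ 0.08 -0.07  0.1 ]
A 3568 [ 0.5024 -0.313   0.0549] [ 0.5013 -0.3136] 0.0283
A 503 [ 0.5024 -0.3129  0.073 ] [ 0.5013 -0.3134] 0.009
B 3023 [ 0.4826 -0.4093  0.0549] [ 0.4805 -0.4111] 0.0286
B 458 [ 0.4824 -0.4092  0.0727] [ 0.4809 -0.4112] 0.0094
hub 546 [ 0.4744 -0.1311  0.0552] [ 0.4718 -0.1272] 0.0149
hub 1004 [ 0.4712 -0.1254  0.0709] [ 0.4699 -0.1227] 0.013
```

View pics/w1.png

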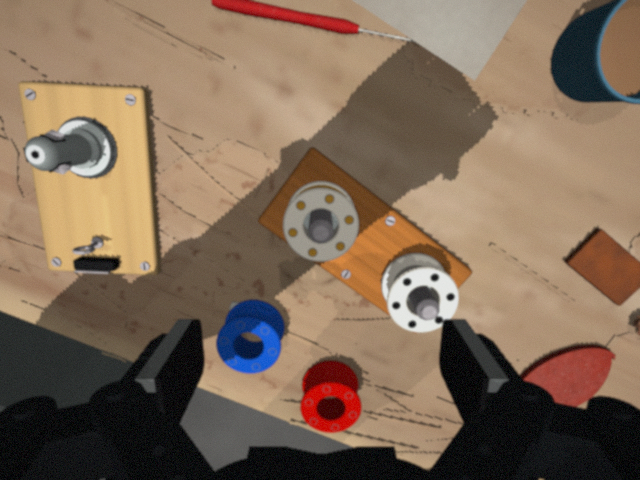

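The wrist view confirms spool A, with brass in its flange holes at (320,222), and puts it close to where I first measured it. The way down is clear.

```bash
python3 -m jog '[[0,0,3,0],[0,0,6,0],[0,0,9,0],[0,0,12,0],[0,0,14,0],[0,0,16,0],[0,0,17,0],[0,0,18,0],[0,0,18,0],[0,0,18,0],[0,0,18,0]]' -1
python3 -c "
from h import *
to(.502,-.313,.02)"
```

```text
t: 2.07
eef_pos: [0.5023, -0.314, 0.0225]
tool_rot: [0.001, 0.976, 0.219, 0.001]
contact_force: [0.2, -0.4, -1.1]
gripper_width: 0.999
grasp_force: 0.0
t 2.07 tcp [ 0.5023 -0.314   0.0225] tilt 0.12 go cm [ 0.01 -0.11  0.25]
```

```bash
python3 -m jog '[[0,-0.1,0.2,0],[0,-0.1,0.2,0],[0,-0.1,0.2,0]]' -1
python3 -m jog '[[0,0,0,0],[0,0,0,0],[0,0,0,0],[0,0,0,0],[0,0,0,0],[0,0,0,0],[0,0,0,0],[0,0,0,0],[0,0,0,0],[0,0,0,0]]' 1 80
```

```text
t: 2.32
eef_pos: [0.5015, -0.3125, 0.0199]
tool_rot: [0.0, 0.976, 0.22, 0.0]
contact_force: [-0.5, -0.7, -0.6]
gripper_width: 0.998
grasp_force: 0.0
t: 3.15
eef_pos: [0.5014, -0.3125, 0.0201]
tool_rot: [0.0, 0.976, 0.22, 0.0]
contact_force: [-2.3, 1.1, 6.5]
gripper_width: 0.64
grasp_force: 82.7
```

```bash
python3 -m jog '[[0,0,-0.5,0],[0,0,-1.2,0],[0,0,-2.2,0],[0,0,-3.2,0],[0,0,-4.2,0],[0,0,-5.2,0],[0,0,-6.2,0],[0,0,-7.2,0],[0,0,-8.2,0],[0,0,-9.2,0],[0,0,-10,0],[0,0,-10,0],[0,0,-10,0],[0,0,-10,0]]'
python3 - <<'E'
from h import *
to(.47,-.1235,.12)
c=cam('wrist'); P=cloud(c); save(c,'w2.png')
T=cam('top'); PT=cloud(T)
for n,Q,C in(('wrist',P,c),('top',PT,T)):
  for lo,hi,x,y in((.066,.085,.47,-.1235),(.14,.17,.502,-.313)):
    m=(np.hypot(Q[...,0]-x,Q[...,1]-y)<.04)&(Q[...,2]>lo)&(Q[...,2]<hi); p=Q[m]
    if len(p)>20: q,r=cv2.minEnclosingCircle(p[:,:2].astype(np.float32)); print(n,len(p),p.mean(0).round(4),np.round(q,4),round(r,4), p[:,2].max())
E
```

```text
t: 4.32
eef_pos: [0.5009, -0.3123, 0.1189]
tool_rot: [-0.0, 0.976, 0.22, -0.0]
contact_force: [-0.4, 1.3, -2.5]
gripper_width: 0.637
grasp_force: 84.5
t 4.32 tcp [ 0.5009 -0.3123  0.1189] tilt 0.04 go cm [  5.3  -18.38  -0.1 ]
wrist 23927 [ 0.504  -0.3117  0.1535] [ 0.5066 -0.3108] 0.0397 0.16999943097722267
top 80 [ 0.4696 -0.1229  0.0698] [ 0.4696 -0.1231] 0.0111 0.07495616969961416
```

View pics/w2.png

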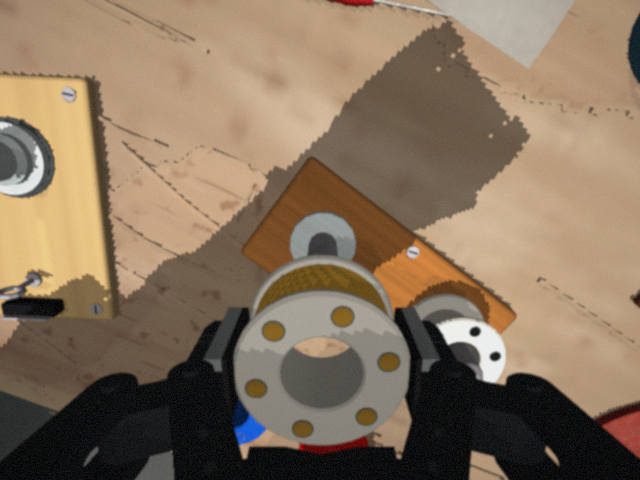

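The spool is held upright; its top flange centre is near (322,368). I'll move it short of the hub so the wrist camera sees both the hub and the held spool.

```bash
python3 -m jog '[[0,-1,0,0],[0,-3,0,0],[0,-6,0,0],[-0.2,-9,0,0],[-0.4,-12,0,0],[-0.6,-14,0,0],[-0.7,-16,0,0],[-0.7,-17.4,0,0],[-0.7,-18.4,0,0],[-0.7,-18.4,0,0],[-0.7,-18.4,0,0],[-0.7,-18.4,0,0],[-0.7,-18.4,0,0]]'
python3 - <<'E'
from h import *
to(.47,-.1235,.12)
c=cam('wrist'); np.savez('w3.npz',**c); P=cloud(c); save(c,'w3.png')
T=cam('top'); PT=cloud(T); np.savez('t3.npz',**T)
e=np.array(bot.get_obs()['eef_pos'])
for n,Q in(('wrist',P),('top',PT)):
  for lo,hi,x,y in((.066,.085,.47,-.123),(.148,.158,e[0],e[1])):
    m=(np.hypot(Q[...,0]-x,Q[...,1]-y)<.036)&(Q[...,2]>lo)&(Q[...,2]<hi); p=Q[m]
    if len(p)>20: q,r=cv2.minEnclosingCircle(p[:,:2].astype(np.float32)); print(n,len(p),p.mean(0).round(4),np.round(q,4),round(r,4), p[:,2].max())
E
```

```text
t: 5.5
eef_pos: [0.4167, -0.1501, 0.1194]
tool_rot: [0.0, 0.976, 0.219, 0.0]
contact_force: [-0.1, -0.3, -2.6]
gripper_width: 0.638
grasp_force: 84.7
t 5.5 tcp [ 0.4167 -0.1501  0.1194] tilt 0.04 go cm [ 5.96 -0.13 -0.06]
wrist 1962 [ 0.47   -0.1227  0.0711] [ 0.4696 -0.1228] 0.0127 0.07613167280772012
wrist 18699 [ 0.4192 -0.1494  0.1541] [ 0.4224 -0.1466] 0.0352 0.15799813478511887
```

View pics/w3.png

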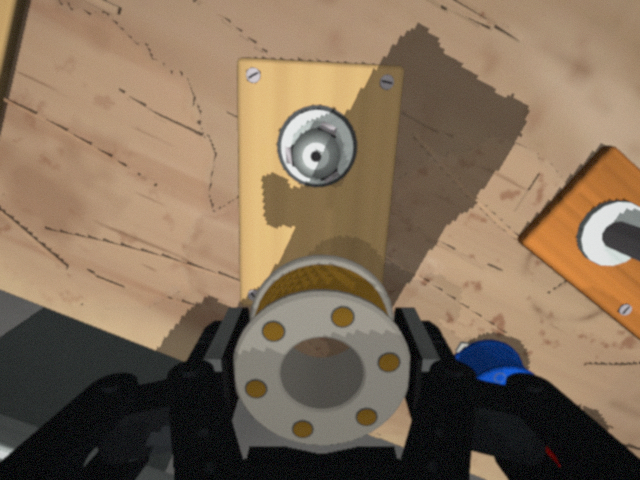

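The hub tip is at about (316,155) and the held spool's bore at about (322,373). I'll fit both in this one image.

Run:
```python
from h import *
c=dict(np.load('w3.npz')); P=cloud(c); e=np.array(bot.get_obs()['eef_pos'])
# flange top plane & bore
m=(np.abs(P[...,2]-.1545)<.004).astype(np.uint8); 
z=P[350:420,245:275,2]; print('flange z',np.median(z), np.median(P[330:350,330:360,2]), np.median(P[400:420,330:360,2]))
bore=(P[...,2]<.147)&(c['depth']>0); b=np.zeros((480,640),np.uint8); b[320:425,265:380]=bore[320:425,265:380]
k,l,st,ce=cv2.connectedComponentsWithStats(b); i=l[375,322]; print(st[i])
h=max(cv2.findContours((l==i).astype(np.uint8),0,1)[0],key=len); E=cv2.fitEllipse(h); zt=e[2]+.034
print('bore',E); 
ps=np.array([ray(c,*q[0],zt) for q in h]); q,r=cv2.minEnclosingCircle(ps[:,:2].astype(np.float32)); print('bore circ',np.round(q,4),r, 'ell centre',ray(c,*E[0],zt).round(4),'tcp',e.round(4))
g=cv2.cvtColor(c['pixels'],cv2.COLOR_RGB2GRAY); hsv=cv2.cvtColor(c['pixels'],cv2.COLOR_RGB2HSV)
# hub tip: highest flat
t=((P[...,2]>.0715)).astype(np.uint8); t[:, :280]=0; t[:,360:]=0; t[:100]=0; t[200:]=0
h=max(cv2.findContours(t,0,1)[0],key=len); E=cv2.fitEllipse(h); print('tip',E,ray(c,*E[0],.073).round(4))
d=(g[140:172,300:332]<60).astype(np.uint8); M=cv2.moments(d,True); print('hole',M['m00'],g[150:161,310:322].min()); 
# seat disc: low saturation blob
s=(hsv[...,1]<60).astype(np.uint8); b=np.zeros_like(s); b[95:195,270:365]=s[95:195,270:365]
h=cv2.convexHull(max(cv2.findContours(b,0,1)[0],key=len)); E=cv2.fitEllipse(h); print('seat',E,ray(c,*E[0],.018).round(4), E[1][0]/c['f']*(c['pose'][2,3]-.018))
cv2.imwrite('pics/w3c.png',cv2.resize(c['pixels'][95:200,260:375,::-1],None,fx=5,fy=5,interpolation=2))
```

```text
flange z 0.15428374511148216 0.15383603245893573 0.15411188076683058
[ 281  337   82   68 4234]
bore ((321.4568786621094, 369.85491943359375), (65.2786865234375, 81.13650512695312), 89.62943267822266)
bore circ [ 0.4175 -0.1503] 0.01286508608609438 ell centre [ 0.4176 -0.1503  0.1533] tcp [ 0.4164 -0.1499  0.1193]
tip ((315.7398376464844, 154.81365966796875), (33.25480270385742, 33.884220123291016), 149.8365936279297) [ 0.4698 -0.1228  0.073 ]
hole 47.0 41
seat ((316.6026916503906, 145.6385955810547), (78.87211608886719, 80.90506744384766), 177.44674682617188) [ 0.4702 -0.1225  0.018 ] 0.04745364544118697
```

View pics/w3c.png

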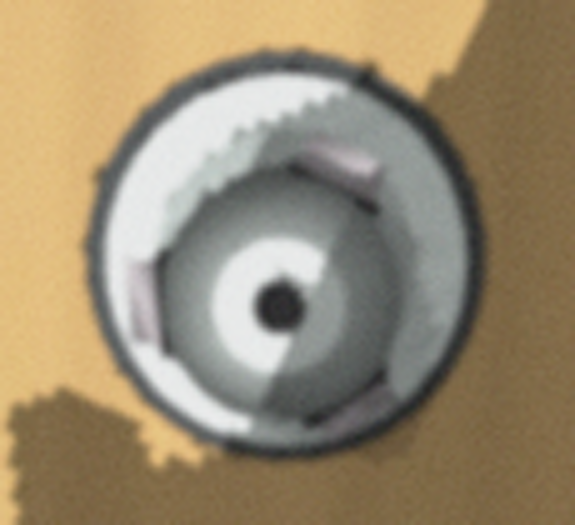

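Fit: the move from spool axis to hub axis is about (+5.9, -0.25) cm in the tool frame. I'll go over the hub, then descend until the nose is in the bore, just short of the lip.

```bash
python3 -m jog '[[1,0,0,0],[2.5,-0.1,0,0],[4,-0.2,0,0],[5.2,-0.25,0,0],[5.9,-0.25,0,0],[5.9,-0.25,0,0],[5.9,-0.25,0,0],[5.9,-0.25,1,0],[5.9,-0.25,2,0],[5.9,-0.25,3,0],[5.9,-0.25,4,0],[5.9,-0.25,5,0],[5.9,-0.25,5,0],[5.9,-0.25,5,0]]'
python3 - <<'E'
from h import *
to(.4697,-.1227,.02)
c=cam('wrist'); save(c,'w4.png'); T=cam('top'); print(bot.get_obs()['contact_force'])
E
```

```text
t: 6.77
eef_pos: [0.4676, -0.1215, 0.0684]
tool_rot: [-0.0, 0.976, 0.22, -0.001]
contact_force: [0.4, 0.1, -1.9]
gripper_width: 0.638
grasp_force: 84.7
t 6.77 tcp [ 0.4676 -0.1215  0.0684] tilt 0.11 go cm [0.15 0.2  4.84]
[ 0.37520869  0.44062521 -1.24489973]
```

View pics/w4.png

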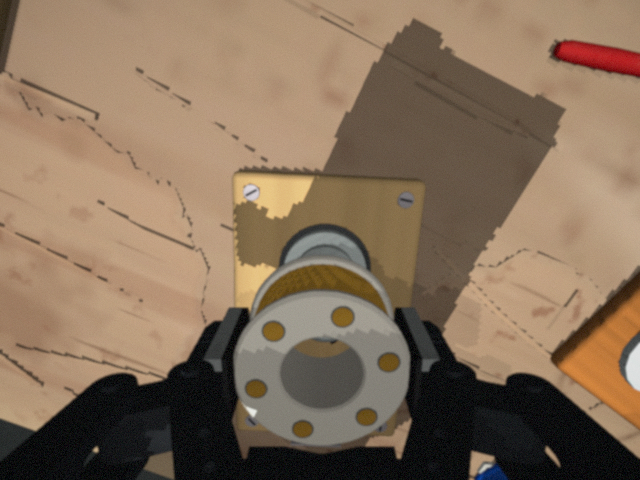

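The hub's nose is inside the bore. The visible seat arc (columns 281–370, centre about 325) suggests a lateral offset of 1–2 mm, so I'll measure it again from this view.

```bash
cat > m.py <<'E'
from h import *
from scipy.optimize import least_squares
E=[]; 
for i in range(6): c=cam('wrist'); E.append(bot.get_obs()['eef_pos'])
e=np.mean(E,0); print('tcp',e.round(4),np.std(E,0).round(4))
w=bot.get_obs()['tool_rot']; r=R.from_quat([w[1],w[2],w[3],w[0]])
P=cloud(c); hsv=cv2.cvtColor(c['pixels'],cv2.COLOR_RGB2HSV)
def circ(ps,rad=None):
    f=(lambda q:np.hypot(*(ps-q[:2]).T)-(rad or q[2])); s=least_squares(f,[*ps.mean(0),rad or .02],loss='soft_l1',f_scale=.0003); return s.x,np.sqrt(np.mean(s.fun**2))
# bore
b=np.zeros((480,640),np.uint8); b[320:425,265:380]=(P[...,2]<e[2]+.028)[320:425,265:380]
k,l,st,ce=cv2.connectedComponentsWithStats(b); h=max(cv2.findContours((l==l[375,322]).astype(np.uint8),0,1)[0],key=len)[:,0]
p=np.array([ray(c,*q,e[2]+.034)[:2] for q in h if q[1]>365]); B=circ(p,.013); print('bore',B)
# seat arc upper edge: sat jump per column
s=hsv[...,1]; ps=[]
rows=[]
for u in range(288,366,2):
    col=s[200:262,u]<75; j=np.argmax(col); 
    if col[j:j+4].all() and j>5: rows.append((u,200+j)); ps.append(ray(c,u,199.5+j,.018)[:2])
print(rows[::4]); ps=np.array(ps); S=circ(ps,.0237); S2=circ(ps); print('seat',S,S2)
for x in(S,S2): print('seat-bore tool cm',(100*r.inv().apply([*(x[0][:2]-B[0][:2]),0])).round(3))
E
python3 m.py
```

```text
tcp [ 0.4687 -0.1217  0.0697] [0.0001 0.     0.0001]
bore (array([ 0.47019979, -0.12153533,  0.013     ]), np.float64(0.00027730860298265077))
[(288, np.int64(241)), (296, np.int64(234)), (304, np.int64(230)), (312, np.int64(227)), (320, np.int64(226)), (328, np.int64(226)), (336, np.int64(228)), (344, np.int64(230)), (352, np.int64(236)), (360, np.int64(244))]
seat (array([ 0.47026895, -0.12229301,  0.0237    ]), np.float64(0.00015801462113575112)) (array([ 0.47083643, -0.12208728,  0.02316566]), np.float64(0.00013551105206056883))
seat-bore tool cm [-0.026  0.071  0.   ]
seat-bore tool cm [0.034 0.077 0.   ]
```

```bash
python3 -m jog '[[0,0.07,0,0],[0,0.07,0.5,0],[0,0.07,1,0],[0,0.07,1.5,0],[0,0.07,2,0],[0,0.07,2.5,0],[0,0.07,3,0],[0,0.07,3.5,0],[0,0.07,3.5,0],[0,0.07,3.5,0],[0,0.07,3.5,0],[0,0.07,3.5,0]]'
```

```text
t: 8.17
eef_pos: [0.4687, -0.1222, 0.0344]
tool_rot: [0.0, 0.976, 0.22, 0.0]
contact_force: [2.0, -0.7, -3.4]
gripper_width: 0.639
grasp_force: 84.6
```

```bash
python3 -m jog '[[0,0,0.2,0],[0,0,0.4,0],[0,0,0.6,0],[0,0,0.8,0],[0,0,0.8,0],[0,0,0.8,0]]'; python3 -m jog '[[0,0,0.2,0],[0,0,0.4,0],[0,0,0.6,0],[0,0,0.6,0],[0,0,0.6,0],[0,0,0.6,0]]'
```

```text
t: 8.67
eef_pos: [0.4695, -0.1223, 0.0268]
tool_rot: [0.0, 0.976, 0.22, 0.001]
contact_force: [1.8, 0.7, 4.3]
gripper_width: 0.638
grasp_force: 85.5
t: 9.17
eef_pos: [0.4685, -0.1223, 0.0202]
tool_rot: [-0.0, 0.976, 0.22, -0.0]
contact_force: [1.0, 1.1, -1.0]
gripper_width: 0.638
grasp_force: 87.3
```

```bash
python3 -m jog '[[0,0,0.1,0],[0,0,0.1,0],[0,0,0.2,0],[0,0,0.2,0],[0,0,0.2,0],[0,0,0.2,0]]' 1 100
```

```text
t: 9.67
eef_pos: [0.4686, -0.1223, 0.0199]
tool_rot: [0.0, 0.976, 0.22, 0.0]
contact_force: [-4.7, 2.6, 23.1]
gripper_width: 0.633
grasp_force: 104.3
```

```bash
python3 -m jog '[[0,0,0,0],[0,0,0,0],[0,0,0,0],[0,0,0,0],[0,0,0,0],[0,0,0,0]]'
python3 - <<'E'
from h import *
c=cam('wrist'); cv2.imwrite('pics/w5.png',cv2.resize(c['pixels'][270:460,220:420,::-1],None,fx=3,fy=3,interpolation=2))
P=cloud(c); print('flange z',np.median(P[350:420,245:275,2]),np.median(P[330:350,350:370,2]))
E
```

```text
t: 10.17
eef_pos: [0.4687, -0.1222, 0.0199]
tool_rot: [0.0, 0.976, 0.22, 0.0]
contact_force: [-4.8, 2.4, 24.2]
gripper_width: 0.634
grasp_force: 104.3
flange z 0.05484387838100706 0.0548968764584172
```

View pics/w5.png

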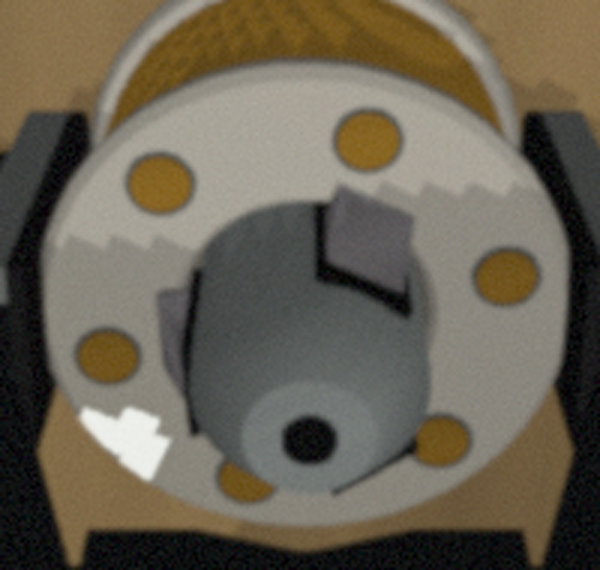

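In this crop the flange sits at the same height (54.9 mm) as it did on the stand, so the spool is home. Two catches, at (370,235) and (172,335), are out over the lip; the third is hidden behind the nose at about (370,480). The downward push is a steady 24 N or so.

```bash
python3 -c "
from station import bot
print(bot.hand_in())"
```

```text
the job is handed in; nothing more can be done
None
```

I handed the job in with the full spool fully home on the hub, still gripped at about 104 N and pressed down with about 24 N; two catches are visibly out over the rim, the third was hidden behind the hub's nose, and no verdict came back.

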